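# Hook the sprung test probe onto the contact pin

### The job

Connect the test rig for a continuity check: press the sprung probe's cap down so that its hook comes well out below the barrel, slide the carriage along its rods with the cap held down until the brass contact pin is in the hook, then let the cap come up gently and take the hand away, so that the spring keeps the hook pulled up against the pin. The brass pin sits somewhere in its slot, so find it by feel or by eye, do not push or pull hard on it, and leave the loose things lying around where they are.

Things in the scene. Friction and masses are not known exactly. Their poses are not given: they have to be found in the camera images.
- rig: grey steel base plate 130 x 260 x 14 mm with an aluminium pillar 102 mm tall at each end and two round guide rods between them, fixed to the table. Origin: centre of its underside. Its y axis runs along the rods (260 mm side) in the direction in which the hook opens and in which the carriage has to go to reach the pin; its x axis points to the side on which the terminal block stands; z up.
- terminal_block: black plastic block fixed on the rig's base beside the hook's path; origin and axes are those of the rig. It fills x 32 to 62, y -18 to 88, z 14 to 66 mm of the rig's frame and carries the brass contact pin in a slot in its face toward the rods. The pin is springy sideways (along the rig's y, about 5 N per mm) and must not be loaded with more than 10 N.
- carriage (a joint): position of the aluminium carriage (58 x 50 x 30 mm, carries the upright probe at its centre) along the rods, m: 0 to 0.15; the probe's axis is at y = value - 75 mm in the rig's frame, x = 0. It slides with about 1.2 N of friction and stays where it is left.
- plunger (a joint): how far the probe's cap and hook are pressed down, m: 0 (sprung up) to 0.016 (on its stop). The spring pushes up with about 3.5 N at 0 and 9 N at the stop. The hook must be down more than about 0.011 for its lip to pass under the pin; with the pin properly caught the spring holds it at about 0.006; with nothing caught it goes back to 0.
- cap_top (a point): centre of the top of the probe's black round cap (30 mm across, 21 mm tall, ringed sides), 167 mm above the table when up. Below the cap are only its 8 mm stem and spring; the barrel below (21 mm across) ends 24 mm under the cap. The cap can be gripped by its sides or pressed on top.
- hook: steel J-hook under the probe's barrel, rigid with the cap, 8 mm wide along the rig's x; its origin is at the table's height below the probe's axis when up. Its upright shank stands at y -6 to -2 mm from the probe's axis (rig's frame), its foot reaches to y = +12 mm and ends in an upturned lip 3 mm thick and 4 mm high, so the throat is 11 mm wide and open upward.
- hook_throat (a point): middle of the throat on the top face of the hook's foot (3.5 mm from the probe's axis along the rig's y), 46 mm above the table when up. With the pin caught, this face bears on the pin's underside, 40 mm above the table.
- club_head_a: loose black golf club head, 70 x 119 x 50 mm, origin at the centre of its underside; a bystander
- ferrule_a: loose black tapered ferrule, 15 mm across, 24 mm tall, standing on the rig's base; origin at its underside; a bystander
- driver_a: loose red screwdriver, 25 x 121 x 22 mm, origin at its underside; a bystander
- gauge_pin_a: loose pin gauge, 12 x 64 x 12 mm, origin at its underside; a bystander
- weight_a: loose brass weight with a knob, 40 x 40 x 36 mm, origin at its underside; a bystander
- slot_mid (a point): middle of the slot in the block's face, 43 mm above the table (rig's frame x 32, y 35 mm). The brass pin, 6 mm thick, lies level at this height along the rig's x, from the block out past the rods' middle to x = -14 mm (small 11 mm end button). Its place along the rig's y differs each time, up to 37 mm either side of this point, and no pose tells it.

How it is judged:
On the way:
1. the cap is pressed far enough for the hook's lip to pass under the pin (value of joint plunger above 0.0105 m), for 0.2 s.
At the end, for the whole second after the job is handed in: The pin is in the hook's throat: the spring holds the hook up against the pin with more than 2.5 N, the plunger standing at 4.2 to 7.8 mm, and carriage and plunger are at rest (value of joint plunger between 0.0042 and 0.0078 m and contact force between hook and terminal_block above 2.5 N and velocity of joint carriage between -0.01 and 0.01 m/s and velocity of joint plunger between -0.01 and 0.01 m/s); the robot touches nothing.
It fails at once if the contact pin is strained: more than 10 N between hook and pin (contact force between hook and terminal_block above 10 N).
It fails at once if one of the loose things lying around is moved more than 20 mm (distance of any of club_head_a, ferrule_a, driver_a, gauge_pin_a, weight_a from where it was at the start of the episode above 0.02 m).
It also fails if it takes over 45 s, if anything falls off the work surface, if the arm or the gripper's body presses on something with over 40 N, if the wrist force passes 120 N, or if a joint passes its speed limit or range.

### The arm

A 7-joint arm with a two-finger parallel gripper is mounted at the origin on a cart in front of the work surface, level with it; the furniture and walls round the work are solid. World frame = base frame: x ahead of the robot, y to its left, z up, the work surface at z = 0. Lengths are in m, angles in rad, forces in N, time in s.
With the tool pointing down it reaches from about 0.35 to 0.775 m from the base axis. Payload 3.1 kg.
Tool frame: the origin (TCP) lies at the centre of the arm's flange, where the gripper is bolted on; the fingertips stand 173 mm ahead of it and the grasp point (between the pads) lies 155 mm ahead of it; x points along the fingers, y is the direction in which the jaws open and shut, and the axes are right-handed (so a half turn about x gives the same grasp; the last joint's range is limited). The gripper opens to 85 mm and grips with 20 to 120 N. Pads are 22 mm wide; open, the fingers measure 114 mm over their backs; the gripper's body (76 mm by 85 mm) begins 54 mm behind the grasp point. The pads swing forward as they close: fully open they stand 13 mm farther back than shut.
Start: joints at [1.179, 0.311, 0.014, 1.512, -0.004, 1.319, -0.027], TCP at [0.189, -0.517, 0.405] pointing down, gripper open.
Joint ranges: [-2.7, 2.7], [-0.3, 1.91], [-1.27, 1.3], [0.12, 2.57], [-1.44, 4.58], [0.2, 2.03], [-3.05, 3.05]. Speed limits (rad/s): [2.79, 2.79, 3.14, 3.14, 3.14, 3.14, 3.14].

### API

Orientations are given as a unit quaternion [x, y, z, w].
In Python, from rig import read_state, read_camera, calibration, job_done gives the robot as it stands.
- The arm moves only by the tool step_arm, never from a script. Its argument "series" is a list of rows, each a list of 5 numbers: the shift along the tool's x, y, z in m, then the turn about the tool's x in rad, then the finger opening in m, from 0 to 0.0854. In form: [[tx, ty, tz, spin, claw], ...]. A call has 1 to 8 rows; each row is the pose to reach, as a shift and turn from the pose commanded when the call began, along the tool's axes at that moment; what a row does not reach only later rows make up. A row lasts 1/8 s, in which the tool goes at most 62.5 mm and 10.7 degrees, less where a joint would pass 70% of its speed; a pose out of reach is approached as far as the arm can. A call with a gripper value outside its range is refused whole. The fingers move at their own pace and stop on an object; the grip force is fixed at half the most. Time passes only in rows, so rows that repeat a pose let the fingers close. It gives the time, the measured TCP pose, the force and the opening at its end, in the units of the state.
- read_state(): the state, without advancing time (a new reading comes with each control period).
- read_camera(name): name is "scene" or "top" or "wrist"; returns the picture (400x640x3 uint8, red, green, blue); there is no depth.
- calibration(name): a dict with "camera_matrix" (3x3 intrinsics, pixels), "R" (3x3) and "t" (3): a world point X has camera coordinates R X + t. Camera axes: x right, y down, z forward; pixel columns grow to the right and rows downward; lengths in m; the calibration is good to about 2 mm. A picture is of the moment at which its call begins: read the wrist's pose just before it. calibration takes no time and is no camera call; for the wrist camera it gives the pose at the moment of the call.
- job_done(): hands the job in, once; it reports no verdict.
The state is a dict: "t": time; "joints": joint angles; "dq": joint speeds; "joint_efforts": joint torques, N m; "position": TCP position; "ee_rot": TCP orientation; "contact_force": force on the tool from outside, world axes, zero at the start; "ft_torque": the same for the moment, N m; "gripper_width": opening from 0.0 (shut) to 1.0 (fully open).
Only numpy, scipy, OpenCV 4.12 (cv2) and the standard library are available. Lean on these libraries where they do the work, as an engineer would, in place of code of your own. Each camera call takes 0.05 s, during which the arm holds its last target.

## Working session

There is one attempt and no reset: what is moved stays moved. The work goes in short steps, Python scripts to look and compute and a tool call to move; the robot and the scene stay as the last step left them, time stands still between calls to the robot, and variables do not carry over. Pictures are saved under pics/ and viewed, and the job is handed in when it is done.

Besides the shell and the picture viewer there is one more tool, called after "Emit:" as a command line: name --pt "numbers of a row" for each row, then --argument value for the rest. step_arm: Moves the arm, as the interface text tells. Its arguments: {"type":"object","properties":{"series":{"type":"array"}},"required":["series"]}

```bash
ls; mkdir -p pics; python3 - <<'E'
from rig import *
import cv2
s=read_state(); print(s)
for n in ["scene","top","wrist"]:
    im=read_camera(n); cv2.imwrite(f"pics/{n}0.png",im[:,:,::-1])
    c=calibration(n); print(n,c)
E
```

```text
pics
{'t': 0.0, 'joints': array([ 1.17932607,  0.3117356 ,  0.01398285,  1.51308502, -0.00444137,
        1.31919465, -0.02720354]), 'dq': array([ 3.88950935e-04, -4.17321808e-04, -4.65060597e-04,  2.25421142e-04,
        7.34573200e-05,  1.48541334e-03, -5.14368638e-04]), 'joint_efforts': array([ 3.42350131e-04, -3.79915345e+01,  1.46215553e-01, -2.30592710e+01,
        1.23741120e-02,  1.37427371e-02,  1.31931125e-05]), 'position': array([ 0.18840079, -0.51637689,  0.40360381]), 'ee_rot': array([-0.69614987, -0.12388697,  0.69648224, -0.12222875]), 'contact_force': array([ 0.76958539, -0.2465725 , -0.32320422]), 'ft_torque': array([0.00770554, 0.0076447 , 0.01660853]), 'gripper_width': 1.0001461940356582}
scene {'camera_matrix': array([[371.87291575,   0.        , 317.72936165],
       [  0.        , 371.87291575, 207.82943484],
       [  0.        ,   0.        ,   1.        ]]), 'R': array([[-0.55199493, -0.83383028,  0.005353  ],
       [-0.47598263,  0.30981612, -0.82307625],
       [ 0.68464745, -0.45688185, -0.56790566]]), 't': array([0.26656191, 0.35281258, 0.53452955])}
top {'camera_matrix': array([[433.29638307,   0.        , 326.7184969 ],
       [  0.        , 433.29638307, 194.03335282],
       [  0.        ,   0.        ,   1.        ]]), 'R': array([[-2.28549909e-03, -9.99789194e-01,  2.04045075e-02],
       [-9.95341225e-01,  3.07626350e-04, -9.64144792e-02],
       [ 9.63878774e-02, -2.05298026e-02, -9.95132104e-01]]), 't': array([-0.042487  ,  0.56917912,  0.93156617])}
wrist {'camera_matrix': array([[302.19842634,   0.        , 320.47054557],
       [  0.        , 302.19842634, 201.72516165],
       [  0.        ,   0.        ,   1.        ]]), 'R': array([[ 3.43079906e-01, -9.39306004e-01, -6.40045490e-04],
       [-8.91138948e-01, -3.25702223e-01,  3.15894662e-01],
       [-2.96930217e-01, -1.07806742e-01, -9.48794052e-01]]), 't': array([-0.54883965, -0.04149813,  0.38063741])}
```

View pics/scene0.png

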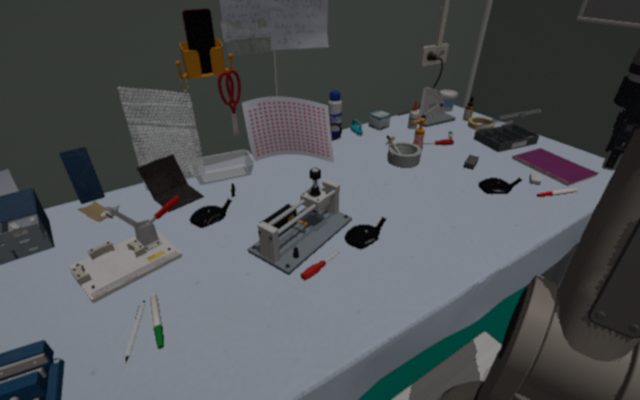

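View pics/top0.png

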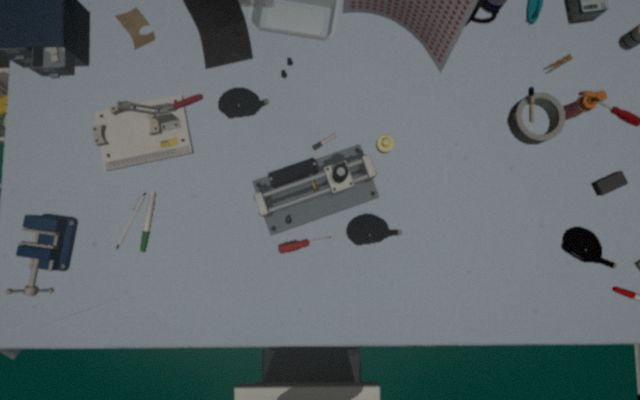

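View pics/wrist0.png

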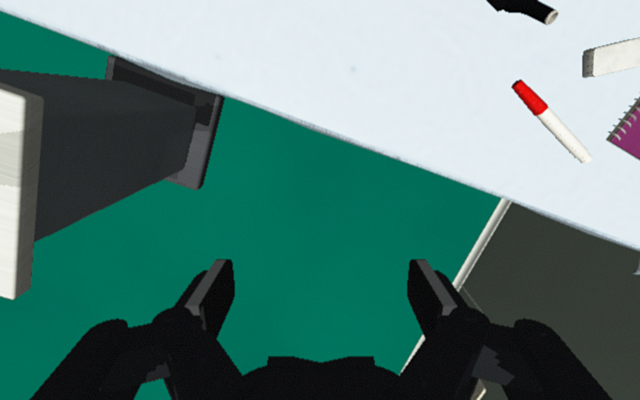

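The rig is near the middle of the top view, with the carriage at its right end and a brass spot near (314,184). I'll zoom in.

```bash
python3 - <<'E'
import cv2
t=cv2.imread("pics/top0.png")[135:245,240:400]; cv2.imwrite("pics/topz.png",cv2.resize(t,None,fx=5,fy=5,interpolation=cv2.INTER_CUBIC))
t=cv2.imread("pics/scene0.png")[160:290,240:400]; cv2.imwrite("pics/scenez.png",cv2.resize(t,None,fx=4.6,fy=4.6,interpolation=cv2.INTER_CUBIC))
E
```

```text
(no output)
```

View pics/topz.png

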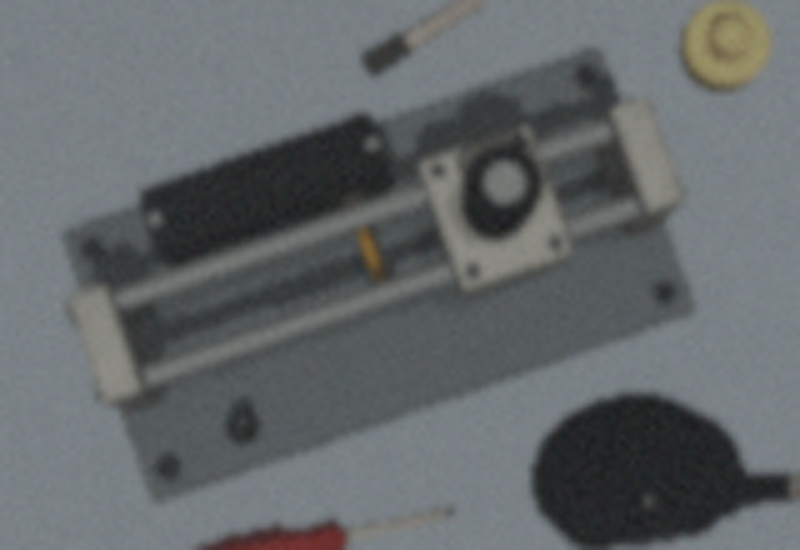

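View pics/scenez.png

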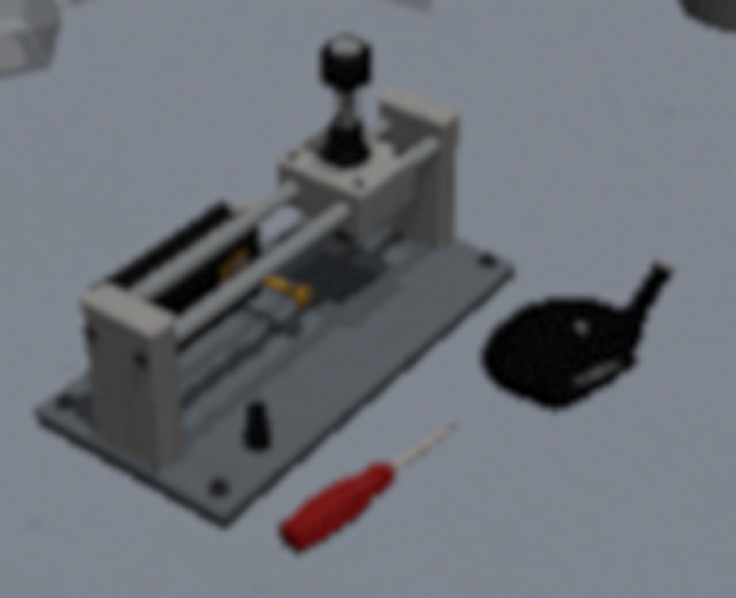

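```bash
cat > h.py <<'E'
import numpy as np, cv2
from rig import *
def ray(n,uv,z,c=None):
    c=c or calibration(n); K,R,t=c["camera_matrix"],c["R"],c["t"]
    d=R.T@np.linalg.solve(K,[uv[0],uv[1],1]); o=-R.T@t
    return o+d*(z-o[2])/d[2]
def proj(n,X,c=None):
    c=c or calibration(n); p=c["camera_matrix"]@(c["R"]@np.array(X)+c["t"]); return p[:2]/p[2]
E
python3 - <<'E'
from h import *
f=lambda p:((p[0]-2)/5+240,(p[1]-2)/5+135)
loc=np.array([[65,130],[65,-130],[-65,-130],[-65,130]])/1e3
px=[(65,232),(603,45),(692,310),(158,500)]
W=np.array([ray("top",f(p),.014)[:2] for p in px])
print(W)
lc=loc-loc.mean(0); wc=W-W.mean(0)
th=np.arctan2((lc[:,0]*wc[:,1]-lc[:,1]*wc[:,0]).sum(),(lc*wc).sum())
R=np.array([[np.cos(th),-np.sin(th)],[np.sin(th),np.cos(th)]]); o=W.mean(0)
print("o",o,"th",th,"res",(loc@R.T+o-W)*1e3)
np.savez("rigpose.npz",o=o,R=R,th=th)
L=lambda uv,z:(R.T@(ray("top",f(uv),z)[:2]-o))*1e3
print("pin ends",L((366,230),.043),L((377,278),.043))
print("cap",L((504,182),.167), L((500,193),.157))
print("carriage top corners?",[L(p,.116) for p in [(420,158),(527,130),(572,245),(468,290)]])
print("block corners",[L(p,.066) for p in [(143,190),(362,114),(392,185),(170,262)]])
# scene
g=lambda p:((p[0])/4.6+240,(p[1])/4.6+160)
S=lambda uv,z:(R.T@(ray("scene",g(uv),z)[:2]-o))*1e3
print("scene pin button",S((302,292),.043),"cap",S((346,45),.167))
print("plate",[S(p,.014) for p in [(225,515),(513,268),(40,412)]])
s=read_state();print(s['t'])
E
```

```text
[[ 0.59992754  0.12288143]
 [ 0.68577542 -0.11999909]
 [ 0.56463356 -0.15895659]
 [ 0.48000036  0.0800131 ]]
o [ 0.58258422 -0.01901529] th 0.3375017736649028 res [[ 0.94268352  2.29281389]
 [ 1.18882914 -0.15871893]
 [-0.33534766 -4.24823163]
 [-1.796165    2.11413667]]
pin ends [15.88607449  1.25544857] [-5.60663208  3.69888794]
cap [  0.41051786 -50.46718419] [ -1.85996158 -48.57076895]
carriage top corners? [array([ 27.24835565, -26.74729844]), array([ 23.74762373, -71.51501134]), array([-26.47197528, -72.83914955]), array([-29.75599977, -27.11821107])]
block corners [array([60.64488949, 85.93392987]), array([ 60.8513107 , -12.94991837]), array([ 27.62571172, -14.89789952]), array([27.61782414, 85.04861167])]
scene pin button [-11.78991411   0.11727837] cap [ -2.03729045 -50.83776874]
plate [array([-68.562279  , 130.24408688]), array([ -68.94525586, -121.14369595]), array([ 55.06642136, 131.50763412])]
0.15
```

```bash
cat >> h.py <<'E'
from scipy.spatial.transform import Rotation as Ro
P=np.load("rigpose.npz"); o,Rr,th=P["o"],P["R"],float(P["th"])
def rig2w(x,y): return Rr@np.array([x,y])/1e3+o
def plan(x,y,z,s=None):
    s=s or read_state(); R=Ro.from_quat(s["ee_rot"]).as_matrix()
    d=R.T@(np.array([x,y,z])-s["position"]); 
    ty=R[:,1]; a=np.arctan2(ty[1],ty[0]); want=th+np.pi/2  # tool y along rig y
    # spin about tool x (down) by +phi turns yaw by -phi
    phi=[(a-want+k*np.pi+np.pi/2)%np.pi-np.pi/2 for k in (0,)]
    return d,phi,R
E
python3 - <<'E'
from h import *
w=rig2w(0,-50); d,phi,R=plan(w[0],w[1],.40); print(w,d,phi);print(R.round(4))
E
```

```text
[ 0.59914076 -0.06619453] [ 0.00433844 -0.28218895 -0.54016746] [np.float64(0.012381262668417659)]
[[-7.000e-04  3.428e-01 -9.394e-01]
 [ 1.700e-03 -9.394e-01 -3.428e-01]
 [-1.000e+00 -1.800e-03  1.000e-04]]
```

Emit:
step_arm --pt "0 -0.03 -0.06 0 0.085" --pt "0 -0.06 -0.115 0 0.085" --pt "0 -0.09 -0.17 0 0.085" --pt "0 -0.12 -0.23 0 0.085" --pt "0 -0.15 -0.285 0 0.085" --pt "0 -0.18 -0.34 0 0.085" --pt "0 -0.21 -0.4 0 0.085" --pt "0 -0.24 -0.455 0.0 0.085"

```text
t: 1.15
position: [0.525, -0.1447, 0.4045]
ee_rot: [-0.696, -0.123, 0.696, -0.123]
contact_force: [1.9, -1.4, 1.0]
gripper_width: 0.996
```

```bash
python3 - <<'E'
from h import *
s=read_state(); w=rig2w(0,-50); d,phi,R=plan(w[0],w[1],.40); print(s['t'],s['position'],s['joints'],d,phi)
E
```

```text
1.15 [ 0.52502182 -0.14474087  0.40450407] [ 0.46922576  0.31792152 -0.30515284  1.51689743  0.09754412  1.32178588
 -1.0672141 ] [ 0.00445587 -0.04844747 -0.0965216 ] [np.float64(0.011702906594382334)]
```

Emit:
step_arm --pt "0.0 -0.02 -0.04 0.012 0.07" --pt "0.0 -0.042 -0.085 0.012 0.05" --pt "0.0 -0.042 -0.085 0.012 0.05" --pt "0.0 -0.042 -0.085 0.012 0.05"

```text
t: 1.65
position: [0.5893, -0.078, 0.404]
ee_rot: [-0.696, -0.119, 0.698, -0.119]
contact_force: [0.3, -1.5, 0.1]
gripper_width: 0.585
```

```bash
python3 - <<'E'
from h import *
s=read_state(); w=rig2w(0,-50); d,phi,R=plan(w[0],w[1],.40); print(s['t'],s['position'],d,phi,s['gripper_width'])
c=calibration("wrist"); im=read_camera("wrist"); cv2.imwrite("pics/w1.png",im[:,:,::-1]); np.savez("w1.npz",**c)
C=-c["R"].T@c["t"]; print("cam",C, "rigframe",Rr.T@(C[:2]-o), c["R"][2])
E
```

```text
1.65 [ 0.58926822 -0.07802028  0.40403959] [ 0.00401146 -0.00788816 -0.01324081] [np.float64(0.000211343401037567)] 0.5849945593218896
cam [ 0.66548008 -0.050591    0.37393507] rigframe [ 0.06776359 -0.05724374] [-0.29915751 -0.10669036 -0.94822041]
```

View pics/w1.png

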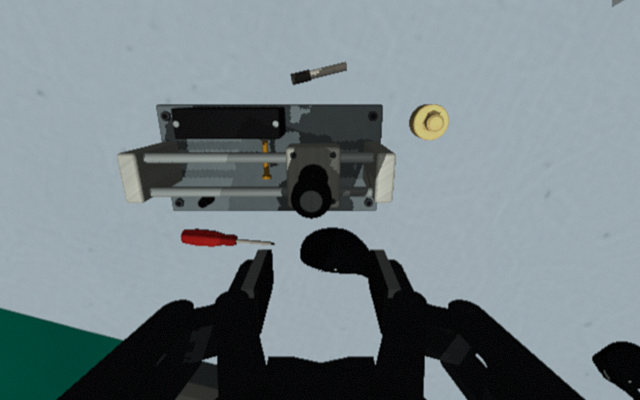

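```bash
python3 - <<'E'
import cv2
t=cv2.imread("pics/w1.png")[90:225,110:400]; cv2.imwrite("pics/w1z.png",cv2.resize(t,None,fx=2.75,fy=2.75*1.5,interpolation=cv2.INTER_CUBIC) if 0 else cv2.resize(t,None,fx=2.75,fy=2.75,interpolation=cv2.INTER_CUBIC))
t=cv2.imread("pics/w1.png")[125:225,245:345]; cv2.imwrite("pics/w1y.png",cv2.resize(t,None,fx=6,fy=6,interpolation=cv2.INTER_CUBIC))
E
```

```text
(no output)
```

View pics/w1z.png

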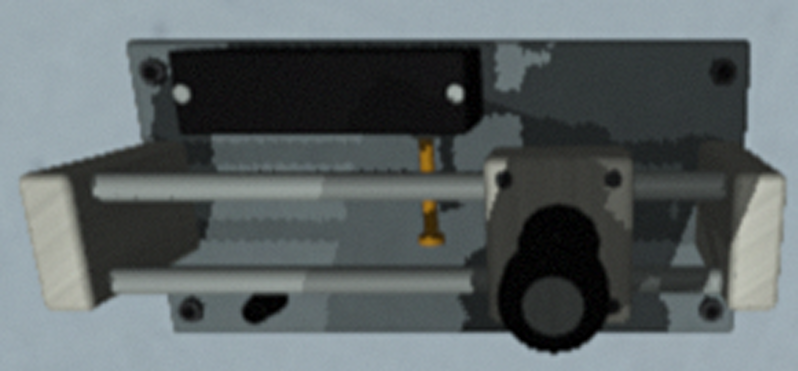

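View pics/w1y.png

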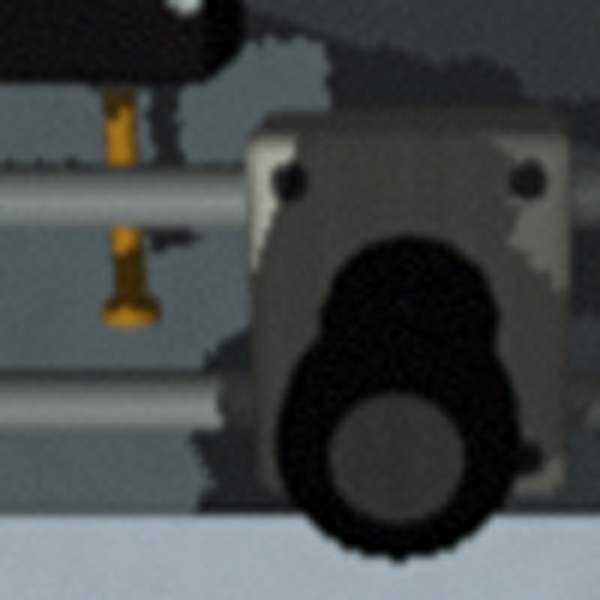

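```bash
python3 - <<'E'
from h import *
c=dict(np.load("w1.npz"))
g=lambda p:((p[0]+.5)/2.75-.5+110,(p[1]+.5)/2.75-.5+90)
k=lambda p:((p[0]+.5)/6-.5+245,(p[1]+.5)/6-.5+125)
loc=np.array([[65,130],[65,-130],[-65,-130],[-65,130]])/1e3
W=np.array([ray("wrist",g(p),.014,c)[:2] for p in [(128,42),(750,42),(733,331),(174,331)]])
lc=loc-loc.mean(0); wc=W-W.mean(0)
t2=np.arctan2((lc[:,0]*wc[:,1]-lc[:,1]*wc[:,0]).sum(),(lc*wc).sum())
R=np.array([[np.cos(t2),-np.sin(t2)],[np.sin(t2),np.cos(t2)]]); o2=W.mean(0)
print("o",o2,"th",t2,"res",(loc@R.T+o2-W)*1e3)
print("old",o,th)
np.savez("rigpose.npz",o=o2,R=R,th=t2)
L=lambda uv,z:(R.T@(ray("wrist",uv,z,c)[:2]-o2))*1e3
print("pin",[L(k(p),.043) for p in [(121,130),(127,240),(129,280)]],"edges",L(k((106,130)),.043),L(k((137,130)),.043))
print("cap",L(k((397,457)),.167), ray("wrist",k((397,457)),.167,c))
print("carr top corners",[L(k(p),.118) for p in [(248,135),(570,135)]])
print("slot pillars/block corners z66",[L(g(p),.066) for p in [(170,50),(180,132),(465,132)]])
E
```

```text
o [ 0.5820658  -0.01900341] th 0.33755059405657795 res [[ 0.93050901  2.24571195]
 [ 2.00018481 -1.13225544]
 [-1.05066714 -1.69390006]
 [-1.88002669  0.58044355]]
old [ 0.58258422 -0.01901529] 0.3375017736649028
pin [array([21.03698925,  2.64825039]), array([0.8386611 , 2.71314288]), array([-6.70305876,  2.77120686])] edges [21.0363686   5.36667537] [21.0376513  -0.25147841]
cap [ -0.32515002 -50.76599198] [ 0.59857153 -0.06701229  0.167     ]
carr top corners [array([ 31.04293397, -28.74429596]), array([ 31.05306319, -73.93640279])]
slot pillars/block corners z66 [array([61.39264745, 86.99290866]), array([32.83300386, 87.80493071]), array([ 32.86114167, -16.086887  ])]
```

```bash
python3 - <<'E'
from h import *
s=read_state(); d,phi,R=plan(.5986,-.0669,.315); print(s['t'],s['position'],s['dq'].round(3),d,phi,s['gripper_width'],s['contact_force'],R[:,0])
E
```

```text
1.7 [ 0.58899857 -0.07894335  0.40429648] [ 0.017 -0.011  0.009  0.006 -0.005 -0.003 -0.001] [ 0.08926649 -0.00828618 -0.01318807] [np.float64(-0.001623407885588346)] 0.5852356405694809 [-0.08147306  0.52333231 -0.44174819] [-0.00132173 -0.00142296 -0.99999811]
```

Emit:
step_arm --pt "0.02 -0.008 -0.013 0 0.05" --pt "0.04 -0.008 -0.013 0 0.05" --pt "0.05 -0.008 -0.013 0 0.05" --pt "0.05 -0.008 -0.013 0 0.05"

```text
t: 2.2
position: [0.5987, -0.066, 0.3532]
ee_rot: [-0.696, -0.119, 0.698, -0.118]
contact_force: [-0.2, 0.5, -0.5]
gripper_width: 0.582
```

```bash
python3 - <<'E'
from h import *
s=read_state(); d,phi,R=plan(.5986,-.0669,.315); print(s['t'],s['position'],s['dq'].round(3),d,phi,s['gripper_width'],s['contact_force'],R[:,0])
c=calibration("wrist"); im=read_camera("wrist"); cv2.imwrite("pics/w2.png",im[:,:,::-1]); np.savez("w2.npz",**c)
E
```

```text
2.2 [ 0.59868589 -0.06597765  0.35322411] [ 0.    -0.018 -0.003 -0.036 -0.001  0.007  0.002] [0.03822412 0.00088011 0.00028742] [np.float64(-0.00035739300539461283)] 0.58179624739717 [-0.18899481  0.49269667 -0.4534186 ] [-2.76878259e-03  8.58827324e-05 -9.99996163e-01]
```

View pics/w2.png

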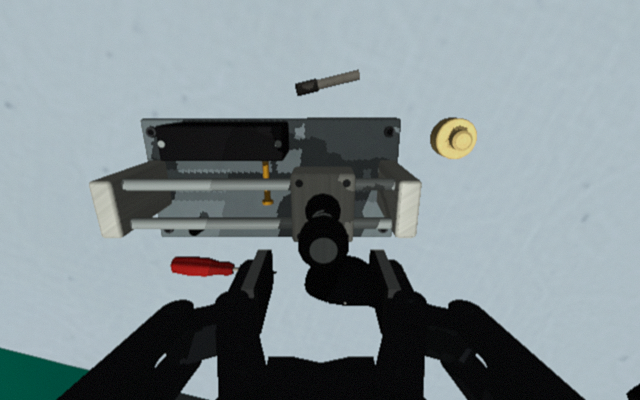

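Carriage, cap (323,250) and pin (266,180) are clear, and the cap lies centrally between the fingers. I'll descend over the cap.

Emit:
step_arm --pt "0.015 0.001 0 0 0.05" --pt "0.03 0.001 0 0 0.05" --pt "0.038 0.001 0 0 0.05" --pt "0.038 0.001 0 0 0.05" --pt "0.038 0.001 0 0 0.05"

```text
t: 2.88
position: [0.5997, -0.0665, 0.317]
ee_rot: [0.697, 0.119, -0.697, 0.119]
contact_force: [0.7, -0.3, -0.4]
gripper_width: 0.588
```

```bash
python3 - <<'E'
from h import *
s=read_state(); d,phi,R=plan(.5986,-.0669,.315); print(s['t'],s['position'],d,s['gripper_width'],s['contact_force'])
im=read_camera("wrist"); cv2.imwrite("pics/w3.png",im[:,:,::-1])
im=read_camera("scene"); cv2.imwrite("pics/s3.png",cv2.resize(im[120:300,220:420,::-1],None,fx=3.2,fy=3.2,interpolation=cv2.INTER_CUBIC))
E
```

```text
2.875 [ 0.59966721 -0.06654379  0.31702767] [ 2.02683946e-03 -1.83242593e-05  1.12643029e-03] 0.5881028613931194 [ 0.66168902 -0.27940064 -0.42658123]
```

View pics/w3.png

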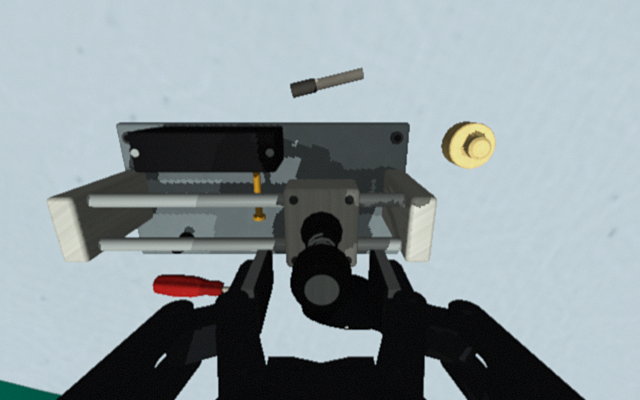

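View pics/s3.png

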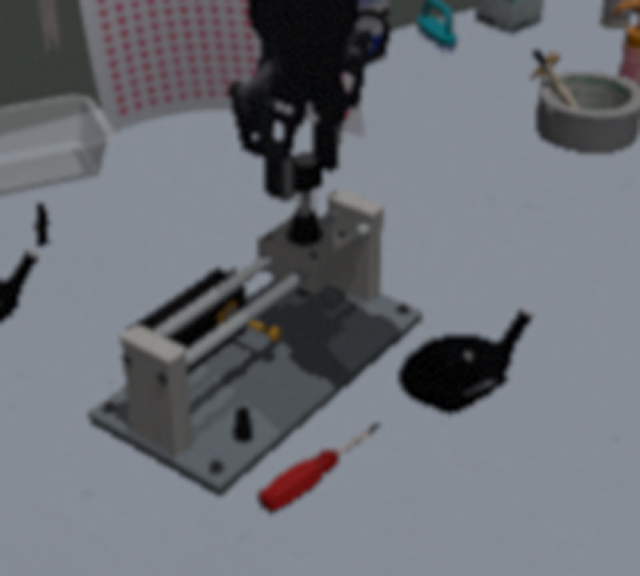

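Emit:
step_arm --pt "0 0 0.001 0 0.03" --pt "0 0 0.001 0 0.02" --pt "0 0 0.001 0 0.0" --pt "0 0 0.001 0 0.0" --pt "0 0 0.001 0 0.0"

```text
t: 3.6
position: [0.5987, -0.067, 0.317]
ee_rot: [0.697, 0.119, -0.697, 0.119]
contact_force: [-0.2, -0.3, 4.2]
gripper_width: 0.32
```

```bash
python3 - <<'E'
from h import *
s=read_state(); d,phi,R=plan(.5986,-.0669,.315); print(s['t'],s['position'],d,s['gripper_width'],s['contact_force'],s['ft_torque'])
E
```

```text
3.6 [ 0.59865005 -0.06695704  0.31703965] [ 2.03959639e-03 -7.13849669e-05  2.95320060e-05] 0.31984450326471986 [-0.19239902 -0.28333048  4.17337723] [-0.10568344  0.13751007 -0.01464395]
```

Emit:
step_arm --pt "0.002 0 0 0 0" --pt "0.004 0 0 0 0" --pt "0.006 0 0 0 0" --pt "0.008 0 0 0 0" --pt "0.01 0 0 0 0" --pt "0.012 0 0 0 0" --pt "0.012 0 0 0 0" --pt "0.012 0 0 0 0"

```text
t: 4.6
position: [0.5987, -0.067, 0.3055]
ee_rot: [0.697, 0.119, -0.697, 0.119]
contact_force: [-2.5, 0.0, 7.2]
gripper_width: 0.322
```

```bash
python3 - <<'E'
from h import *
s=read_state(); d,phi,R=plan(.5986,-.0669,.315); print(s['t'],s['position'],d,s['gripper_width'],s['contact_force'],s['ft_torque'])
im=read_camera("scene"); cv2.imwrite("pics/s4.png",cv2.resize(im[150:290,240:400,::-1],None,fx=5,fy=4,interpolation=cv2.INTER_CUBIC))
im=read_camera("wrist"); cv2.imwrite("pics/w4.png",im[:,:,::-1])
E
```

```text
4.6 [ 0.59866898 -0.06697618  0.3054778 ] [-9.52227865e-03 -8.89241326e-05  3.26923266e-05] 0.32240651169499634 [-2.45209074  0.04795298  7.24077295] [-0.10193066  0.38132931  0.05524368]
```

View pics/s4.png

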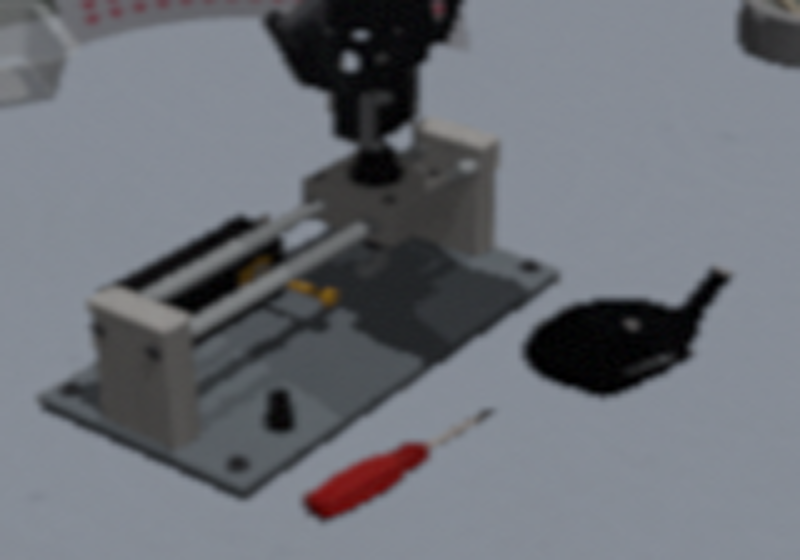

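View pics/w4.png

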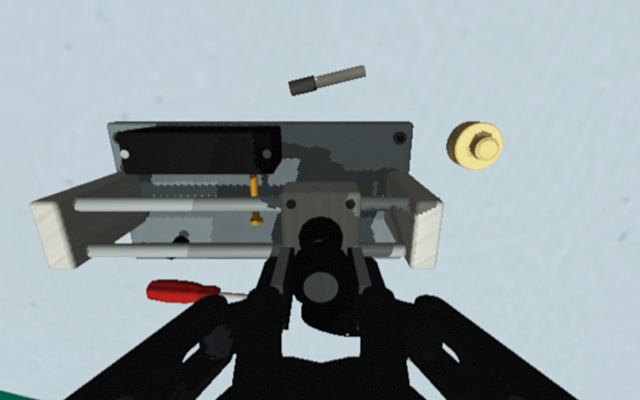

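```bash
python3 - <<'E'
from h import *
c=calibration("wrist"); c2=dict(np.load("w2.npz"))
def zc(img,c,r):
    im=cv2.imread(img); h=cv2.cvtColor(im,cv2.COLOR_BGR2GRAY)[r[1]:r[3],r[0]:r[2]]
    m=((h>38)&(h<90)).astype(np.uint8); n,l,st,ce=cv2.connectedComponentsWithStats(m)
    for i in range(1,n):
        if st[i,4]>150:
            uv=ce[i]+[r[0],r[1]]; C=-c["R"].T@c["t"]
            zs=np.linspace(.13,.18,501); e=[np.linalg.norm(ray("wrist",uv,z,c)[:2]-[.5987,-.067]) for z in zs]
            print(img,st[i],uv,zs[np.argmin(e)],min(e))
zc("pics/w2.png",c2,(295,230,350,270)); zc("pics/w4.png",c,(295,260,350,310))
E
```

```text
pics/w2.png [ 15   8  27  25 542] [323.05904059 250.01660517] 0.1678 0.0001207975070981959
pics/w4.png [  9  12  34  30 826] [320.40556901 286.82445521] 0.1559 0.00048400994240315907
```

Cap top is at 155.9 mm against 167.8 mm before, so it is pressed about 12 mm and there is no slip. I'll press 2.5 mm more for margin, then slide. Tool −y is rig +y.

Emit:
step_arm --pt "0.001 0 0 0 0" --pt "0.0025 0 0 0 0" --pt "0.0025 0 0 0 0" --pt "0.0025 -0.004 0 0 0" --pt "0.0025 -0.009 0 0 0" --pt "0.0025 -0.015 0 0 0" --pt "0.0025 -0.02 0 0 0" --pt "0.0025 -0.02 0 0 0"

```text
t: 5.7
position: [0.592, -0.048, 0.3033]
ee_rot: [0.697, 0.119, -0.697, 0.119]
contact_force: [-2.0, -0.1, 8.0]
gripper_width: 0.324
```

```bash
python3 - <<'E'
from h import *
s=read_state(); print(s['t'],s['position'],s['gripper_width'],"F rig",Rr.T@s['contact_force'][:2],s['contact_force'][2],s['ft_torque'])
print("probe rig xy",Rr.T@(s['position'][:2]-o)*1e3)
c=calibration("wrist");np.savez("w5.npz",**c)
im=read_camera("wrist"); cv2.imwrite("pics/w5.png",im[:,:,::-1])
t=im[140:240,200:360,::-1]; cv2.imwrite("pics/w5z.png",cv2.resize(t,None,fx=5,fy=5,interpolation=cv2.INTER_CUBIC))
E
```

```text
5.7 [ 0.59199442 -0.04801107  0.30329451] 0.32384932508591663 F rig [-1.92088345  0.58721936] 8.04824975941998 [-0.0756489   0.3819333   0.02895867]
probe rig xy [ -0.23833391 -30.65884433]
```

View pics/w5z.png

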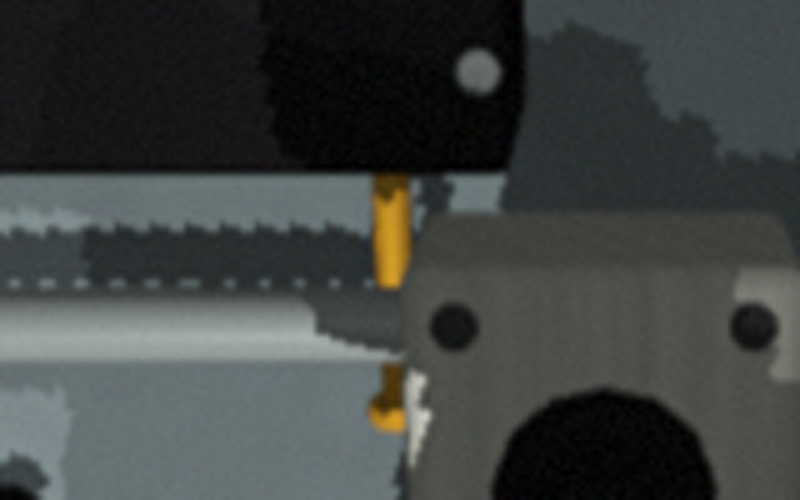

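```bash
python3 - <<'E'
from h import *
c=dict(np.load("w5.npz")); L=lambda p,z:(Rr.T@(ray("wrist",((p[0]+.5)/5-.5+200,(p[1]+.5)/5-.5+140),z,c)[:2]-o))*1e3
print([L(p,.043) for p in [(374,230),(410,230),(392,230),(392,270)]], L((605,470),.100))
print("block edges",L((524,150),.066))
E
```

```text
[array([17.77585896,  5.77237839]), array([17.77654784,  0.09244377]), array([17.77620339,  2.93248943]), array([11.1834186 ,  3.21937269])] [  2.24081296 -30.54752945]
block edges [ 35.64209962 -19.29345489]
```

Emit:
step_arm --pt "0 -0.004 0 0 0" --pt "0 -0.008 0 0 0" --pt "0 -0.012 0 0 0" --pt "0 -0.016 0 0 0" --pt "0 -0.02 0 0 0" --pt "0 -0.023 0 0 0" --pt "0 -0.025 0 0 0" --pt "0 -0.025 0 0 0"

```text
t: 6.75
position: [0.5839, -0.025, 0.3033]
ee_rot: [0.698, 0.118, -0.697, 0.119]
contact_force: [-0.9, -0.6, 8.3]
gripper_width: 0.325
```

```bash
cat >m.py <<'E'
from h import *
s=read_state(); print(s['t'],s['position'],s['gripper_width'],"F rig",Rr.T@s['contact_force'][:2],s['contact_force'][2],s['ft_torque'])
print("probe rig xy",Rr.T@(s['position'][:2]-o)*1e3)
E
python3 m.py
```

```text
6.75 [ 0.5838507  -0.02497133  0.30325671] 0.32546280526330695 F rig [-1.03939807 -0.27857405] 8.336236156838556 [-0.29114521  0.39124003  0.02116691]
probe rig xy [-0.29226678 -6.22225802]
```

Emit:
step_arm --pt "0 -0.001 0 0 0" --pt "0 -0.002 0 0 0" --pt "0 -0.003 0 0 0" --pt "0 -0.004 0 0 0" --pt "0 -0.005 0 0 0" --pt "0 -0.005 0 0 0"

```text
t: 7.5
position: [0.5822, -0.0204, 0.3033]
ee_rot: [0.698, 0.118, -0.697, 0.119]
contact_force: [-1.6, -0.5, 8.5]
gripper_width: 0.321
```

```bash
python3 m.py; python3 - <<'E'
from h import *
for n,b in (("wrist",(140,270,200,360)),("scene",(160,280,240,400)),("top",(140,240,250,390))):
    im=read_camera(n)[b[0]:b[1],b[2]:b[3],::-1]; cv2.imwrite(f"pics/{n}6.png",cv2.resize(im,None,fx=4.5,fy=4.5,interpolation=cv2.INTER_CUBIC))
E
```

```text
7.5 [ 0.58224142 -0.02042243  0.30328313] 0.3210791646791662 F rig [-1.65672938  0.07150641] 8.474528482813009 [-0.34225614  0.286739    0.03534419]
probe rig xy [-0.30424027 -1.3971043 ]
```

View pics/wrist6.png

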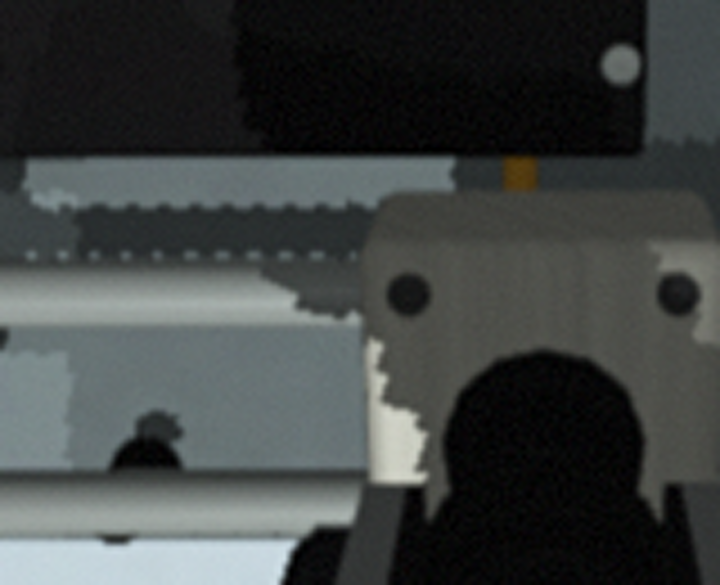

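View pics/scene6.png

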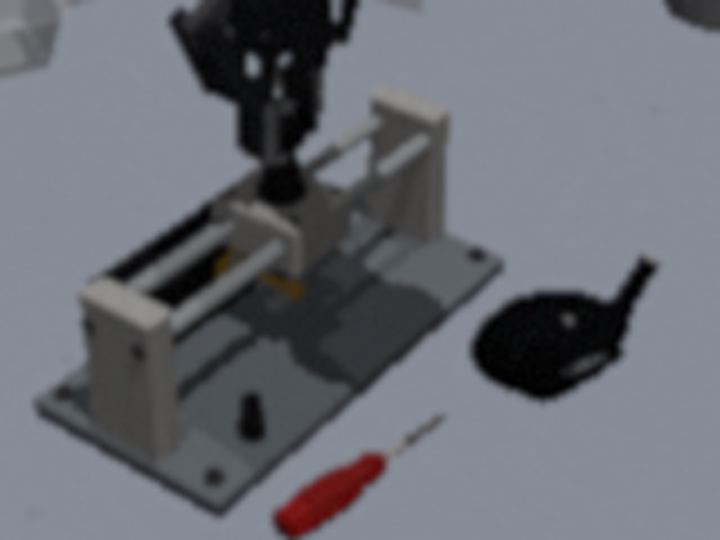

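```bash
python3 m.py|tail -1; python3 - <<'E'
from h import *
L=lambda p,z:(Rr.T@(ray("wrist",((p[0]+.5)/4.5-.5+200,(p[1]+.5)/4.5-.5+140),z)[:2]-o))*1e3
print([L(p,.043) for p in [(504,172),(538,172),(521,172)]],"barrel",L((544,440),.1),"carr bolts",L((409,295),.1),L((678,295),.1))
E
```

```text
probe rig xy [-0.28509049 -1.42596626]
[array([24.07319848,  5.35222623]), array([24.06859675, -0.56079604]), array([24.0708977 ,  2.39583121])] barrel [-0.3661021  -1.42479832] carr bolts [21.09187256 16.77291093] [ 21.05274347 -19.4990297 ]
```

Emit:
step_arm --pt "0 -0.0006 0 0 0" --pt "-0.001 -0.0006 0 0 0" --pt "-0.002 -0.0006 0 0 0" --pt "-0.003 -0.0006 0 0 0" --pt "-0.004 -0.0006 0 0 0" --pt "-0.005 -0.0006 0 0 0" --pt "-0.0055 -0.0006 0 0 0" --pt "-0.0055 -0.0006 0 0 0"

```text
t: 8.65
position: [0.5821, -0.02, 0.3084]
ee_rot: [0.698, 0.118, -0.697, 0.119]
contact_force: [-0.9, -1.6, 6.3]
gripper_width: 0.326
```

```bash
python3 m.py
```

```text
8.65 [ 0.5820853  -0.01997333  0.30838609] 0.3262920876613869 F rig [-1.36657331 -1.16517812] 6.2998364704367615 [-0.3605043   0.18860923  0.04965647]
probe rig xy [-0.30281436 -0.92164109]
```

Emit:
step_arm --pt "-0.0005 0 0 0 0" --pt "-0.001 0 0 0 0" --pt "-0.0015 0 0 0 0" --pt "-0.0015 0 0 0 0"

```text
t: 9.15
position: [0.5821, -0.02, 0.3098]
ee_rot: [0.698, 0.118, -0.697, 0.119]
contact_force: [-0.3, -1.5, 5.4]
gripper_width: 0.322
```

```bash
python3 m.py
```

```text
9.15 [ 0.5820935  -0.01996018  0.30975266] 0.322181526875343 F rig [-0.80744122 -1.25988418] 5.361043517814334 [-0.3312308   0.14340745  0.08014534]
probe rig xy [-0.29072644 -0.9119517 ]
```

Emit:
step_arm --pt "-0.0005 0 0 0 0" --pt "-0.001 0 0 0 0" --pt "-0.001 0 0 0 0"

```text
t: 9.52
position: [0.5821, -0.02, 0.3106]
ee_rot: [0.697, 0.118, -0.697, 0.119]
contact_force: [-0.6, -0.9, 5.7]
gripper_width: 0.324
```

```bash
python3 m.py
```

```text
9.525 [ 0.58207246 -0.01997397  0.3106479 ] 0.32375318658153984 F rig [-0.88441587 -0.63285363] 5.736014074695163 [-0.42484805  0.12896605  0.04239534]
probe rig xy [-0.315146   -0.91799173]
```

Emit:
step_arm --pt "-0.0003 0 0 0 0" --pt "-0.0005 0 0 0 0" --pt "-0.0005 0 0 0 0"

```text
t: 9.9
position: [0.5821, -0.02, 0.3111]
ee_rot: [0.697, 0.118, -0.697, 0.119]
contact_force: [-0.2, -1.2, 6.7]
gripper_width: 0.324
```

```bash
python3 m.py
```

```text
9.9 [ 0.58207329 -0.01996768  0.31111204] 0.32437831985810506 F rig [-0.59320148 -1.08474094] 6.716650833513288 [-0.34908845  0.06440282  0.02006697]
probe rig xy [-0.31228149 -0.9123289 ]
```

Emit:
step_arm --pt "-0.0003 0 0 0 0" --pt "-0.0004 0 0 0 0" --pt "-0.0004 0 0 0 0"

```text
t: 10.28
position: [0.5821, -0.02, 0.3114]
ee_rot: [0.697, 0.118, -0.697, 0.119]
contact_force: [1.0, -1.4, 5.5]
gripper_width: 0.322
```

```bash
python3 m.py
```

```text
10.275 [ 0.58207962 -0.01996386  0.31144863] 0.32204791307877273 F rig [ 0.51452507 -1.68830606] 5.5096597947787584 [-0.32678164  0.15652911  0.10119976]
probe rig xy [-0.30503778 -0.91082502]
```

Emit:
step_arm --pt "-0.0003 0 0 0 0" --pt "-0.0004 0 0 0 0" --pt "-0.0004 0 0 0 0"

```text
t: 10.65
position: [0.582, -0.0197, 0.3116]
ee_rot: [0.697, 0.118, -0.697, 0.119]
contact_force: [0.2, -1.9, 5.0]
gripper_width: 0.327
```

```bash
python3 m.py
python3 - <<'E'
from h import *
s=read_state(); c=calibration("wrist"); im=cv2.cvtColor(read_camera("wrist"),cv2.COLOR_RGB2GRAY)
cv2.imwrite("pics/w7.png",im)
r=(295,240,350,310); h=im[r[1]:r[3],r[0]:r[2]]
n,l,st,ce=cv2.connectedComponentsWithStats(((h>38)&(h<90)).astype(np.uint8))
for i in range(1,n):
    if st[i,4]>150:
        uv=ce[i]+[r[0],r[1]]; zs=np.linspace(.13,.18,501); e=[np.linalg.norm(ray("wrist",uv,z,c)[:2]-s['position'][:2]) for z in zs]
        print(st[i],uv,zs[np.argmin(e)],min(e))
E
```

```text
10.65 [ 0.58200766 -0.01971726  0.31158201] 0.3265543512891994 F rig [-0.43693143 -1.81393329] 5.042456830698479 [-0.37048278 -0.06657323  0.02927435]
probe rig xy [-0.29127794 -0.65430911]
[  9  32  35  30 827] [320.56711004 286.71221282] 0.1619 0.00028553470196956374
```

Emit:
step_arm --pt "-0.0003 0 0 0 0" --pt "-0.0003 0 0 0 0" --pt "-0.0003 0 0 0 0"

```text
t: 11.08
position: [0.5819, -0.0194, 0.3117]
ee_rot: [0.697, 0.119, -0.697, 0.119]
contact_force: [1.5, -2.2, 3.3]
gripper_width: 0.324
```

```bash
python3 m.py
```

```text
11.075 [ 0.58189652 -0.01939364  0.31168552] 0.32449677208458877 F rig [ 0.69144252 -2.60115159] 3.301174395845898 [-0.62549793 -0.35550589  0.02620414]
probe rig xy [-0.28896992 -0.31214131]
```

Hook-to-pin contact is felt at about 5.9 mm. I'll unload a bit more and ease the side force.

Emit:
step_arm --pt "-0.0001 0.0002 0 0 0" --pt "-0.0002 0.0003 0 0 0" --pt "-0.0002 0.0003 0 0 0"

```text
t: 11.45
position: [0.5819, -0.0195, 0.3118]
ee_rot: [0.697, 0.119, -0.697, 0.119]
contact_force: [2.2, -2.3, 2.1]
gripper_width: 0.325
```

```bash
python3 m.py
```

```text
11.45 [ 0.58192394 -0.01949768  0.31177094] 0.32510948904507136 F rig [ 1.36741546 -2.8763252 ] 2.1209763517167026 [-0.66062266 -0.57299825  0.01483879]
probe rig xy [-0.29755246 -0.41939144]
```

Emit:
step_arm --pt "0 0.0003 0 0 0" --pt "0 0.0006 0 0 0" --pt "0 0.0006 0 0 0"

```text
t: 11.82
position: [0.582, -0.0196, 0.3118]
ee_rot: [-0.697, -0.119, 0.697, -0.119]
contact_force: [2.8, -0.3, 0.4]
gripper_width: 0.323
```

```bash
python3 m.py
```

```text
11.825 [ 0.58199914 -0.01964579  0.3118295 ] 0.32263644659601126 F rig [ 2.54984886 -1.24226329] 0.37805743421146315 [-0.34087661 -0.56294665 -0.01812691]
probe rig xy [-0.2756444  -0.58405035]
```

Emit:
step_arm --pt "0.0002 0 0 0 0.03" --pt "0.0002 0 0 0 0.035" --pt "0.0002 0 0 0 0.045" --pt "0.0002 0 0 0 0.055" --pt "0.0002 0 0 0 0.055"

```text
t: 12.45
position: [0.5819, -0.0199, 0.3117]
ee_rot: [-0.697, -0.119, 0.697, -0.119]
contact_force: [0.4, 0.1, 0.2]
gripper_width: 0.643
```

```bash
python3 m.py
python3 - <<'E'
from h import *
s=read_state(); c=calibration("wrist"); im=read_camera("wrist")
cv2.imwrite("pics/w8.png",im[:,:,::-1])
im=cv2.cvtColor(im,cv2.COLOR_RGB2GRAY); r=(290,240,355,310); h=im[r[1]:r[3],r[0]:r[2]]
n,l,st,ce=cv2.connectedComponentsWithStats(((h>38)&(h<90)).astype(np.uint8))
for i in range(1,n):
    if st[i,4]>150:
        uv=ce[i]+[r[0],r[1]]; print(st[i],uv,[(z,Rr.T@(ray("wrist",uv,z,c)[:2]-o)*1e3) for z in (.161,.167)])
E
```

```text
12.45 [ 0.58190199 -0.01988082  0.3116979 ] 0.6430286992829496 F rig [ 0.45078423 -0.02080804] 0.1531762273446759 [-0.02929908  0.01019362 -0.04702663]
probe rig xy [-0.44514517 -0.77364503]
[ 48   0  17  30 198] [347.27777778 246.97979798] [(0.161, array([ 19.22059671, -12.12142699])), (0.167, array([ 22.27123536, -11.52332117]))]
[ 13  32  35  30 829] [320.19541616 286.38359469] [(0.161, array([-1.08530685, -0.12849817])), (0.167, array([ 2.9747043 , -0.12654078]))]
```

View pics/w8.png

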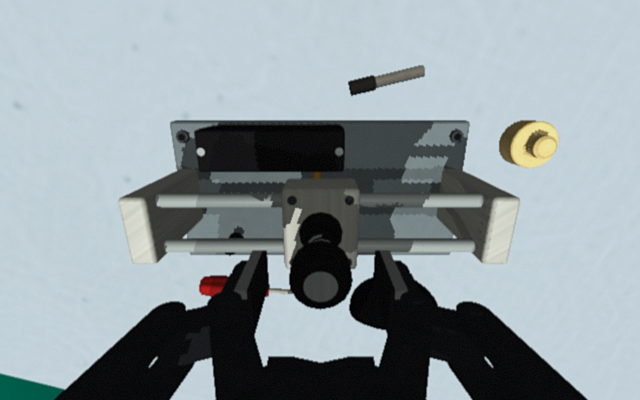

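The cap (320,286) stays about 6 mm down with the fingers open and clear, so the pin is caught. I'll retreat straight up.

Emit:
step_arm --pt "-0.01 0 0 0 0.06" --pt "-0.03 0 0 0 0.06" --pt "-0.06 0 0 0 0.06" --pt "-0.09 0 0 0 0.06" --pt "-0.12 0 0 0 0.06" --pt "-0.12 0 0 0 0.06" --pt "-0.12 0 0 0 0.06"

```text
t: 13.38
position: [0.5818, -0.02, 0.4315]
ee_rot: [-0.697, -0.119, 0.697, -0.119]
contact_force: [-1.0, 0.6, -1.3]
gripper_width: 0.701
```

```bash
python3 m.py
python3 - <<'E'
from h import *
c=calibration("wrist"); im=read_camera("wrist"); cv2.imwrite("pics/w9.png",cv2.resize(im[100:260,200:440,::-1],None,fx=3.3,fy=3.3,interpolation=cv2.INTER_CUBIC)); np.savez("w9.npz",**c)
im=read_camera("scene"); cv2.imwrite("pics/s9.png",cv2.resize(im[160:290,240:400,::-1],None,fx=4.6,fy=4.6,interpolation=cv2.INTER_CUBIC))
E
```

```text
13.375 [ 0.58182072 -0.02004755  0.43146174] 0.7010349205192823 F rig [-0.78571116  0.91492701] -1.323216395214292 [ 0.00566118 -0.02612516  0.00997559]
probe rig xy [-0.57704616 -0.9040567 ]
```

View pics/w9.png

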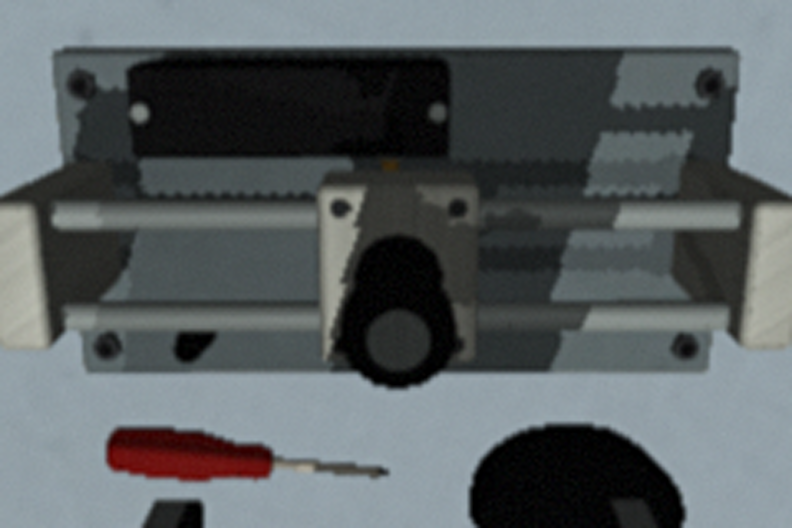

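View pics/s9.png

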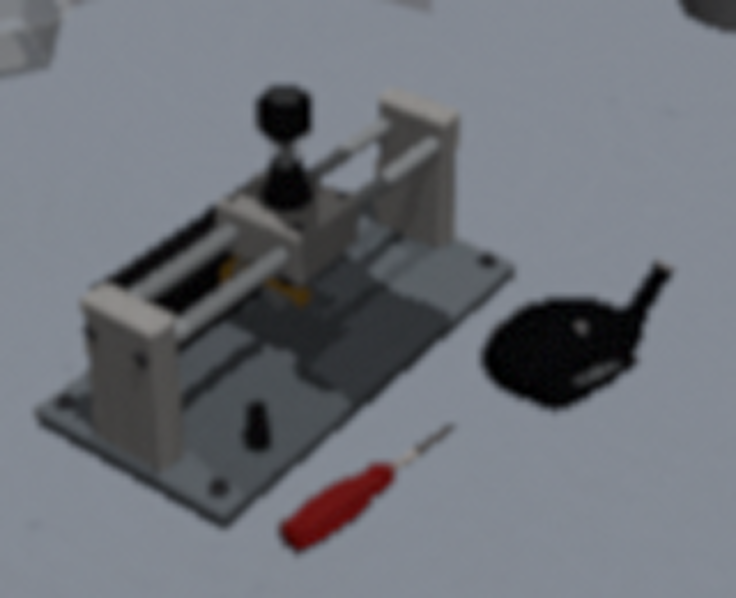

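```bash
python3 - <<'E'
from h import *
c=dict(np.load("w9.npz"))
uv=((398.5)/3.3-.5+200,341.5/3.3-.5+100); us=(285.5/4.6-.5+240,97/4.6-.5+160)
for z in (.159,.161,.163,.167):
    print(z,"wrist",Rr.T@(ray("wrist",uv,z,c)[:2]-o)*1e3,"scene",Rr.T@(ray("scene",us,z)[:2]-o)*1e3)
p=((391)/3.3-.5+200,166.5/3.3-.5+100); print("pin",Rr.T@(ray("wrist",p,.043,c)[:2]-o)*1e3)
print("scene cap start: ",Rr.T@(ray("scene",(346.5/4.6-.5+240,47/4.6-.5+160),.167)[:2]-o)*1e3)
s=read_state();print(s['t'],s['dq'])
print(job_done())
E
```

```text
0.159 wrist [-1.53903361 -0.33579931] scene [ 0.89899349 -2.73035701]
0.161 wrist [-0.86265036 -0.33466726] scene [-1.28566666 -0.11320471]
0.163 wrist [-0.18626712 -0.33353522] scene [-3.47032682  2.50394758]
0.167 wrist [ 1.16649938 -0.33127113] scene [-7.83964713  7.73825217]
pin [25.44796748  2.31623035]
scene cap start:  [ -0.62800091 -50.70736121]
13.475 [-0.00035296  0.00455766  0.00172614  0.00363595 -0.00065476  0.00235305
 -0.00093796]
the job is handed in; nothing more can be done
None
```

The rig is connected: the spring holds the hook up against the brass pin, the hand is clear, and the job was handed in at about 13.5 s. No verdict came back from the hand-in.

**What I did:**
- I measured the rig, cap and pin in the camera pictures, which put the pin at about y = 2.3 to 3.2 mm in the rig's frame.
- I gripped the cap by its sides and pressed it to about 14 mm.
- I slid the carriage about 50 mm until the pin was in the throat, then raised the cap in small steps until I felt the hook bear on the pin. The wrist's vertical force fell from about 5 N to about 0.4 N, and the tool stopped rising.
- I opened the fingers at that point and backed straight up 120 mm.

**Last checks:**
- **Plunger:** with the hand off, the two camera views together put the cap top at about 161 mm. That is about 6 mm down, so the pin is caught and the hook has not sprung back to 0.
- **Carriage:** the probe is at y ≈ −0.3 mm and the pin at about +2.3 mm. The offset is 2.6 mm, against 3.5 mm ideal and an allowed range of 1 to 6 mm.
- **Loose things:** those in the last close-up pictures (club head, ferrule, screwdriver) look unmoved. I saw the pin gauge and brass weight in place when the fingers opened, but did not measure either.

**Uncertain:**
- **Pin force:** I did not measure it directly. From the spring figures and the wrist reading I estimate it peaked at about 5 to 6 N.
- **Side force:** up to 2.9 N showed on the wrist along the rods just after contact. I eased it to about 1.2 N before letting go.
- **Wrist readings:** they scattered by roughly 0.5 to 1 N.

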